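# Clamp a test carrier in the spotting stage

### The job

Set the test carrier (the long white one with the raised block) flat in the open channel of the clamping stage, midway along the fence, and let go of it. Then turn only the outer, lower knob clockwise until the jaw holds the carrier firmly but gently against the fence, at about 9 newtons by feel, leaving the small inner knob on top where it was set. Leave the other things on the bench alone and take the hand away.

Things in the scene. Friction and masses are not known exactly. Their poses are not given: they have to be found in the camera images.
- carrier_mid (a point): Centre, half-way up (20 mm above the underside), of the loose test carrier, white plastic, about 70 g: a flat body 80 x 40 x 12 mm (x, y, z) with a raised block on its middle, 50 x 24 mm, 28 mm high (40 mm overall). Pinch it by the block across the 24 mm. x along its length, z up. It starts flat on a tan mat 2 mm thick, among two small flat cassettes; the three swap places.
- carrier: The test carrier itself; origin at the centre of its underside, axes as carrier_mid.
- stage: Fixed clamping stage: aluminium plate 110 x 250 x 20 mm (x, y, z), origin under its centre, its place and yaw vary. Seen along its y: the fence at the -y end, the open channel, the jaw facing the fence, and the concentric knobs at the +y end. The jaw is 60 mm long in x and 14 mm high above the plate, like the fence.
- seat (a point): Where the middle of the carrier's underside ends up when clamped: on the channel floor, 20 mm above the bench. Axes as the stage: x along the channel (the carrier's length goes along it, either way round), y towards the jaw and knobs. The fence's face is at y = -20 mm, the jaw's at first at +28 to +41 mm. Set the carrier down about 5 mm towards +y of here; the closing jaw pushes it home.
- fence: The fixed fence of the stage, a bar 60 x 14 x 14 mm (x, y, z) across the stage's -y end; origin at the centre of its underside, on the plate. The channel's two ends (stage +x and -x) are open.
- knob_axis (a point): Point on the vertical axis of both knobs, half-way up the outer one; axes as the stage. The outer knob (black, lower) is a knurled disc, diameter 50 mm, from 11 mm below to 11 mm above here. Under it a square housing 74 x 74 mm, its top 15 mm below here, higher than jaw and fence. The inner knob on top has diameter 22 mm and reaches to 27 mm above here; it turns very easily.
- outer_knob (a joint): Angle of the outer knob, rad, 0 to 2.6, clockwise from above positive; starts at 0.2 to 0.5. Clockwise moves the jaw towards the fence, 16 mm per rad. Its friction of about 0.28 N m keeps it where it is left. The jaw is shimmed by 0 to 8 mm, unmeasured, so the angle where it meets the carrier (0.5 to 1.3 rad past the start) must be felt.
- jaw_guide (a point): A point on the stage plate (a mark for this note). The jaw's face is sprung: it meets the carrier with 4 N, then presses 4 N more per mm of jaw travel (64 N per rad of the outer knob). Each newton adds 0.016 N m to the knob's torque against clockwise turning. Read it while turning or after equal small turns: at standstill the friction hides a part. Over 20 N harms the carrier.
- inner_knob (a joint): Angle of the inner knob, rad, clockwise from above; starts anywhere from -1 to 1 and must stay as it was (to about 0.15 rad).
- inner_mark (a point): The outer end of the white line on the inner knob's top, 9 mm from the axis.
- cassette_a: A small flat white cassette, 60 x 40 x 10 mm, on the mat; leave it alone. Origin under its centre.
- cassette_b: Another such small flat cassette; leave it alone.
- tube_rack: White foam rack 110 x 150 mm with orange-capped tubes, 94 mm high; leave it alone.
- tip_box: Box of pipette tips, 120 x 85 mm, 56 mm high; leave it alone.
- reagent_jar: Jar, diameter 48 mm, 70 mm high, standing between the stage and the robot; leave it alone.
- pipette: Hand pipette lying beyond the stage, about 290 mm long, 24 mm thick; leave it alone.
- chip_case: Small clear case 74 x 94 mm, 34 mm high; leave it alone.
Things that resemble listed ones, but are neither listed nor needed, are in the scene too. What is shaped like the carrier but blue, pink or purple is not meant.

How it is judged:
On the way, in this order (a step that is already met when the one before it is completed fails the run):
1. the carrier lies flat in the channel, let go of and not yet clamped (z of carrier in the frame of seat below 0.003 m and horizontal distance between carrier and seat below 0.022 m and angle between the x axis of carrier and the x axis of seat, either way round below 0.2 rad and angle between carrier's own z axis and vertical below 0.08 rad and contact force between the fingers and carrier below 0.1 N and contact force between fence and carrier below 3 N), for 0.2 s.
2. the jaw holds the carrier against the fence with 5 to 14 N (contact force between fence and carrier between 5 and 14 N), for 0.3 s.
At the end, for the whole second after the job is handed in: The carrier lies flat and at rest in the channel, upright and square to the fence, within 15 mm of midway along it, held against the fence by the jaw with 5 to 14 N; the inner knob is within about 0.15 rad of where it was set (all of step 2 and z of carrier in the frame of seat between -0.003 and 0.003 m and x of carrier in the frame of seat between -0.015 and 0.015 m and y of carrier in the frame of seat between -0.004 and 0.004 m and angle between the x axis of carrier and the x axis of seat, either way round below 0.08 rad and angle between carrier's own z axis and vertical below 0.08 rad and linear speed of carrier below 0.01 m/s and distance of inner_mark from where it was at the start of the episode below 0.00135 m); the robot touches nothing.
It fails at once if the carrier is pressed against the fence with more than 20 N (contact force between fence and carrier above 20 N).
It fails at once if the inner knob is turned by more than about 0.15 rad (distance of inner_mark from where it was at the start of the episode above 0.00135 m).
It fails at once if a bystander is moved by more than 20 mm (distance of any of cassette_a, cassette_b, tube_rack, tip_box, reagent_jar, pipette, chip_case from where it was at the start of the episode above 0.02 m).
It also fails if it takes over 72 s, if anything falls off the work surface, if the arm or the gripper's body presses on something with over 40 N, if the wrist force passes 120 N, or if a joint passes its speed limit or range.

### The arm

A 6-joint arm with a two-finger parallel gripper is mounted at the origin on the work surface. World frame = base frame: x ahead of the robot, y to its left, z up, the work surface at z = 0. Lengths are in m, angles in rad, forces in N, time in s.
With the tool pointing down it reaches from about 0.425 to 0.95 m from the base axis. Payload 14.7 kg.
Tool frame: the origin (TCP) lies between the finger pads; the fingertips stand ahead of it and the grasp point (between the pads) lies 11 mm behind it (arm.nose_length is the x of the fingertips in the tool frame, in m); x points along the fingers, y is the direction in which the jaws open and shut, and the axes are right-handed (so a half turn about x gives the same grasp; the last joint's range is limited). The gripper opens to 85 mm and grips with 20 to 120 N. Pads are 22 mm wide; open, the fingers measure 114 mm over their backs; the gripper's body (76 mm by 85 mm) begins 54 mm behind the grasp point. The pads swing forward as they close: fully open they stand 13 mm farther back than shut.
Start: joints at [1.121, 0.48, 1.596, -0, 1.065, -0.047], TCP at [0.255, 0.598, 0.239] pointing down, gripper open.
Joint ranges: [-2.75, 2.75], [-0.82, 2.05], [0.23, 2.67], [-1.56, 4.7], [0.09, 2.69], [-2.92, 2.92]. Speed limits (rad/s): [1.89, 1.89, 2.39, 3.01, 3.01, 3.01].

### API

Orientations are given as a unit quaternion [x, y, z, w].
In Python, from bench import arm, camera, workorder, find_in, outline_of, place_of gives the robot as it stands. The module is installed in compiled form; this text tells all that it offers.
- The arm moves only by the tool send_rows, never from a script. Its arguments are lists of equal length, an entry for each row: "delta_pos": the shift along the tool's x, y, z in cm, a list of three; "dr": the turn, a rotation vector about the tool's x, y, z in rad, a list of three; "claw": the finger opening in cm, from 0 to 8.54. In form: {"delta_pos": [[tx, ty, tz], ...], "dr": [[rx, ry, rz], ...], "claw": [claw, ...]}. A call has 1 to 5 rows; each row shifts and turns the commanded pose from where the row before left it, along the tool's axes as they then stand; what a row does not reach is not made up. A row lasts 1/12 s, in which the tool goes at most 41.7 mm and 7.16 degrees, less where a joint would pass 70% of its speed; a pose out of reach is approached as far as the arm can. A call with a gripper value outside its range is refused whole. The fingers move at their own pace and stop on an object; the grip force is fixed at half the most. Time passes only in rows, so rows that do not move let the fingers close. It gives the time, the measured TCP pose, the force and the opening at its end, in the units of the state.
- arm.state(): the state, without advancing time (a new reading comes with each control period).
- camera(name): name is "scene" or "side" or "wrist"; returns a dict with "image" (420x560x3 uint8, red, green, blue), "fx", "fy", "cx", "cy" (pixels), "view" (4x4, takes a point from world to camera coordinates). Camera axes: x right, y down, z forward; pixel columns grow to the right and rows downward; lengths in m; the calibration is good to about 2 mm. The wrist camera is an equidistant fisheye: a pixel r from the principal point sees the ray r / f radians off the axis. A picture is of the moment at which its call begins. There is no depth.
- workorder.hand_in(): hands the job in, once; it reports no verdict.
Trained networks look in a picture, given as the dict that the camera call returned (one of the last four; its "shot" number tells which), for a name from the list of things; names that differ only in an ending like _2 or _b are one class to them, and where a whole thing is asked for, a point or a joint stands for the part that bears it (a point fixed in the world has none). Each returns a list of dicts, best first, with "p" (0 to 1); they miss things now and then, are a little off and sometimes report something else, mostly with a low value. They report only what shows in the picture. A call takes as long as a camera call. They do not tell look-alikes from the thing itself.
- find_in(picture, thing): "extent" ([left, top, width, height] in pixels, round what is visible of it).
- outline_of(picture, thing): "pixels" (420x560 bool, what is visible of it) and "extent" ([left, top, width, height] in pixels, round what is visible of it).
- place_of(picture, thing): "position" ([column, row] in pixels: a listed point, or the origin of a listed thing).
The state is a dict: "t": time; "joint_positions": joint angles; "qvel": joint speeds; "tau": joint torques, N m; "tool_pos": TCP position; "tcp_rot": TCP orientation; "wrist_force": force on the tool from outside, world axes, zero at the start; "torque": the same for the moment, N m; "opening": finger opening in m.
Only numpy, scipy, OpenCV 4.12 (cv2) and the standard library are available. Lean on these libraries where they do the work, as an engineer would, in place of code of your own. Each camera call takes 0.05 s, during which the arm holds its last target. There are 200 camera calls.

## Working session

There is one attempt and no reset: what is moved stays moved. The work goes in short steps, Python scripts to look and compute and a tool call to move; the robot and the scene stay as the last step left them, time stands still between calls to the robot, and variables do not carry over. Pictures are saved under pics/ and viewed, about 8 in all and at most 12, crops included, and the job is handed in when it is done.

Besides the shell and the picture viewer there is one more tool, called after ">>>" as a command line: name --argument value ..., lists and objects as JSON in quotes. send_rows: Moves the arm, as the interface text tells. Its arguments: {"type":"object","properties":{"delta_pos":{"type":"array","items":{"type":"array","items":{"type":"number"}}},"dr":{"type":"array","items":{"type":"array","items":{"type":"number"}}},"claw":{"type":"array","items":{"type":"number"}}},"required":["delta_pos","dr","claw"]}

```bash
mkdir -p pics
cat > h.py <<'E'
import numpy as np, cv2
from bench import arm, camera, workorder, find_in, outline_of, place_of
from scipy.spatial.transform import Rotation as R
def proj(c,P):
    P=np.atleast_2d(P); q=(c["view"]@np.c_[P,np.ones(len(P))].T).T[:,:3]
    if c.get("fish"):
        r=np.hypot(q[:,0],q[:,1]); th=np.arctan2(r,q[:,2]); k=th/np.maximum(r,1e-9)
        return np.c_[c["cx"]+c["fx"]*k*q[:,0],c["cy"]+c["fy"]*k*q[:,1]]
    return np.c_[c["cx"]+c["fx"]*q[:,0]/q[:,2],c["cy"]+c["fy"]*q[:,1]/q[:,2]]
def ray(c,px):
    a=(px[0]-c["cx"])/c["fx"]; b=(px[1]-c["cy"])/c["fy"]
    if c.get("fish"):
        r=np.hypot(a,b); s=np.sin(r)/max(r,1e-9); d=np.array([a*s,b*s,np.cos(r)])
    else: d=np.array([a,b,1.])
    V=c["view"]; return -V[:3,:3].T@V[:3,3], V[:3,:3].T@d
def atz(c,px,z):
    o,d=ray(c,px); return o+d*(z-o[2])/d[2]
def cam(n):
    c=dict(camera(n)); c["fish"]=n=="wrist"; return c
def save(n,im): cv2.imwrite("pics/"+n,im[:,:,::-1])
E
python3 - <<'E'
from h import *
s=arm.state(); print({k:np.round(v,3) for k,v in s.items()}, arm.nose_length)
np.set_printoptions(suppress=True,precision=3)
Z=dict(carrier_mid=.022,seat=.02,knob_axis=.05,inner_mark=.077,fence=.02,stage=0,cassette_a=.002,reagent_jar=0,tube_rack=0,tip_box=0,chip_case=0,pipette=0.01)
for n in("scene","side","wrist"):
    c=cam(n); save(n+"0.png",c["image"]); print(n,c["view"][:3].tolist() if n!="wrist" else "",c["fx"],c["cx"],c["cy"])
    for k,z in Z.items():
        for r in place_of(c,k)[:5]:
            print(" ",k,round(r["p"],2),np.round(r["position"]),atz(c,r["position"],z)[:2])
a=[cv2.imread(f"pics/{n}0.png") for n in("scene","side")]
E
```

```text
{'t': np.float64(0.0), 'joint_positions': array([ 1.121,  0.481,  1.597, -0.   ,  1.065, -0.047]), 'qvel': array([ 0.001,  0.001, -0.   , -0.002,  0.   , -0.001]), 'tau': array([-3.0000e-03, -9.5068e+01, -4.3019e+01, -0.0000e+00,  1.2000e-02,
       -0.0000e+00]), 'tool_pos': array([0.255, 0.598, 0.239]), 'tcp_rot': array([ 0.141,  0.693, -0.142,  0.693]), 'wrist_force': array([-0.617,  0.489, -0.15 ]), 'torque': array([ 0.019, -0.   ,  0.047]), 'opening': np.float64(0.086)} 0.008
scene [[0.3155628225414097, 0.9487439513660398, -0.017464815374115407, -0.09387387185503196], [0.5431684415829297, -0.19569429987355857, -0.8164997152879903, -0.2579206748335854], [-0.7780669309886329, 0.24817061821124375, -0.577081619148088, 2.115136521972417]] 540.3673272598296 270.7913301128174 206.4540696625738
  carrier_mid 0.78 [199. 190.] [ 0.312 -0.256]
  carrier_mid 0.68 [192. 228.] [ 0.509 -0.321]
  carrier_mid 0.67 [110. 227.] [ 0.422 -0.555]
  carrier_mid 0.51 [158. 190.] [ 0.268 -0.384]
  seat 0.78 [314. 215.] [0.57 0.05]
  knob_axis 0.66 [361. 199.] [0.58  0.204]
  inner_mark 0.72 [133. 249.] 
[... 918 characters left out ...]
0.96 [268. 299.] [ 0.499 -0.318]
  carrier_mid 0.94 [188. 325.] [ 0.293 -0.387]
  carrier_mid 0.84 [196. 285.] [ 0.305 -0.269]
  seat 0.79 [289. 196.] [0.577 0.058]
  knob_axis 0.78 [286. 158.] [0.577 0.208]
  inner_mark 0.67 [359. 279.] [ 0.736 -0.303]
  inner_mark 0.54 [287. 154.] [0.578 0.197]
  fence 0.62 [286. 205.] [0.567 0.019]
  stage 0.68 [287. 182.] [0.577 0.14 ]
  stage 0.18 [285. 370.] [ 0.533 -0.503]
  cassette_a 0.69 [298. 280.] [ 0.585 -0.249]
  cassette_a 0.57 [263. 267.] [ 0.488 -0.204]
  reagent_jar 0.57 [223. 195.] [0.362 0.091]
  tube_rack 0.66 [307. 130.] [0.669 0.416]
  tip_box 0.26 [353. 204.] [0.783 0.033]
wrist  325.19226210127806 277.07022444489655 211.5089285300143
```

View pics/scene0.png

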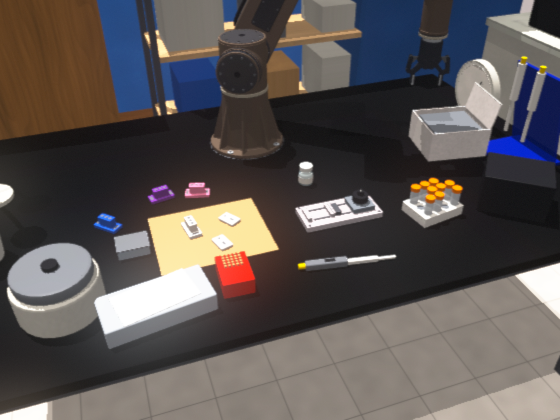

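View pics/side0.png

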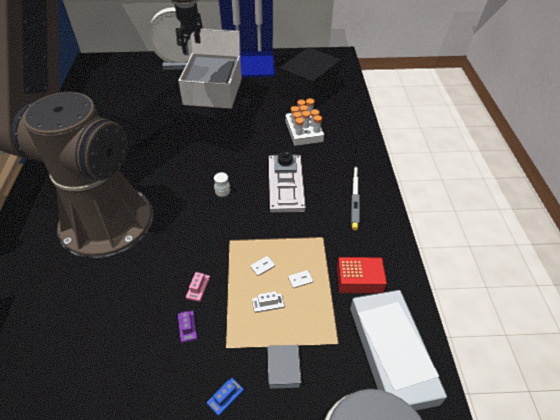

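Scene: the only white raised-block piece is on the mat, scene (192,228) / side (268,299). Look-alikes: pink scene (198,190), purple (160,193), blue (108,222). Flat cassettes are at scene (229,219) and (222,242). I choose the white one on the mat. I'll check it in a close wrist crop, looking at the stage on the way.

```bash
cat >> h.py <<'E'
def tool():
    s=arm.state(); return np.array(s["tool_pos"]), R.from_quat(s["tcp_rot"])
def yaw():  # heading of tool y axis, deg
    y=tool()[1].as_matrix()[:,1]; return np.degrees(np.arctan2(y[1],y[0]))
def plan(p,yawdeg=None,n=None,tilt=False):
    """rows (cm, rad) to world TCP p with tool down and tool-y heading yawdeg"""
    p0,r=tool(); d=np.array(p)-p0
    if yawdeg is None: rt=r
    else:
        a=np.radians(yawdeg); y=np.array([np.cos(a),np.sin(a),0]); x=np.array([0,0,-1.])
        rt=R.from_matrix(np.c_[x,y,np.cross(x,y)])
    dr=(r.inv()*rt).as_rotvec()
    m=n or int(max(np.ceil(np.linalg.norm(d)/.04),np.ceil(np.linalg.norm(dr)/.12),1))
    for i in range(m):
        q=r*R.from_rotvec(dr*i/m); print("  ",np.round(q.inv().apply(d/m)*100,2).tolist(),np.round(dr/m,3).tolist())
def tri(obs):
    A=np.zeros((3,3)); b=np.zeros(3)
    for c,px in obs:
        o,d=ray(c,px); d/=np.linalg.norm(d); M=np.eye(3)-np.outer(d,d); A+=M; b+=M@o
    return np.linalg.solve(A,b)
E
python3 - <<'E'
from h import *
np.set_printoptions(suppress=True,precision=3)
p,r=tool(); print(r.as_matrix(), yaw())
c=cam("wrist"); T=np.eye(4);T[:3,:3]=r.as_matrix();T[:3,3]=p
print("cam in tool",c["view"]@T)
S=cam("scene");D=cam("side")
for k,a,b in(("carrier",(192,228),(268,299)),("seat",(314,215),(289,196)),("knob",(361,199),(286,158)),("jar",(303,180),(223,195))): print(k,tri([(S,a),(D,b)]))
plan([.53,.13,.30],n=15)
E
```

```text
[[ 0.     0.392  0.92 ]
 [ 0.     0.92  -0.392]
 [-1.     0.     0.   ]] 66.92506440808411
cam in tool [[-0.     1.     0.     0.001]
 [-0.273 -0.     0.962  0.029]
 [ 0.962  0.     0.273  0.147]
 [ 0.     0.     0.     1.   ]]
carrier [ 0.499 -0.317  0.014]
seat [0.577 0.049 0.026]
knob [0.577 0.206 0.048]
jar [0.362 0.091 0.008]
   [-0.4, -2.15, 2.91] [0.0, 0.0, 0.0]
   [-0.4, -2.15, 2.91] [0.0, 0.0, 0.0]
   [-0.4, -2.15, 2.91] [0.0, 0.0, 0.0]
   [-0.4, -2.15, 2.91] [0.0, 0.0, 0.0]
   [-0.4, -2.15, 2.91] [0.0, 0.0, 0.0]
   [-0.4, -2.15, 2.91] [0.0, 0.0, 0.0]
   [-0.4, -2.15, 2.91] [0.0, 0.0, 0.0]
   [-0.4, -2.15, 2.91] [0.0, 0.0, 0.0]
   [-0.4, -2.15, 2.91] [0.0, 0.0, 0.0]
   [-0.4, -2.15, 2.91] [0.0, 0.0, 0.0]
   [-0.4, -2.15, 2.91] [0.0, 0.0, 0.0]
   [-0.4, -2.15, 2.91] [0.0, 0.0, 0.0]
   [-0.4, -2.15, 2.91] [0.0, 0.0, 0.0]
   [-0.4, -2.15, 2.91] [0.0, 0.0, 0.0]
   [-0.4, -2.15, 2.91] [0.0, 0.0, 0.0]
```

>>> send_rows --delta_pos '[[-0.4,-2.1,2.9],[-0.4,-2.1,2.9],[-0.4,-2.1,2.9],[-0.4,-2.1,2.9],[-0.4,-2.1,2.9]]' --dr '[[0,0,0],[0,0,0],[0,0,0],[0,0,0],[0,0,0]]' --claw '[8.5,8.5,8.5,8.5,8.5]'

```text
t: 2.52
tool_pos: [0.3475, 0.4431, 0.2595]
tcp_rot: [0.141, 0.693, -0.141, 0.693]
wrist_force: [0.6, 1.1, 0.5]
opening: 0.0852
```

>>> send_rows --delta_pos '[[-0.4,-2.1,2.9],[-0.4,-2.1,2.9],[-0.4,-2.1,2.9],[-0.4,-2.1,2.9],[-0.4,-2.1,2.9]]' --dr '[[0,0,0],[0,0,0],[0,0,0],[0,0,0],[0,0,0]]' --claw '[8.5,8.5,8.5,8.5,8.5]'

```text
t: 2.93
tool_pos: [0.4399, 0.2895, 0.2797]
tcp_rot: [0.142, 0.693, -0.141, 0.693]
wrist_force: [0.1, 0.9, 0.5]
opening: 0.0851
```

>>> send_rows --delta_pos '[[-0.4,-2.1,2.9],[-0.4,-2.1,2.9],[-0.4,-2.1,2.9],[-0.4,-2.1,2.9],[0,0,0]]' --dr '[[0,0,0],[0,0,0],[0,0,0],[0,0,0],[0,0,0]]' --claw '[8.5,8.5,8.5,8.5,8.5]'

```text
t: 3.35
tool_pos: [0.5162, 0.1639, 0.2962]
tcp_rot: [0.142, 0.692, -0.143, 0.694]
wrist_force: [-0.2, -0.4, 0.3]
opening: 0.0844
```

Run:
```python
from h import *
np.set_printoptions(suppress=True,precision=4)
c=cam("wrist"); save("w1.png",c["image"]); print(tool()[0],yaw())
for k,z in dict(seat=.02,knob_axis=.05,inner_mark=.077,fence=.02,stage=0,jaw_guide=.02).items():
    for r in place_of(c,k)[:3]: print(k,round(r["p"],2),np.round(r["position"],1),atz(c,r["position"],z)[:2])
for k in("stage","outer_knob","inner_knob","fence"):
    for r in find_in(c,k)[:2]: print(k,round(r["p"],2),np.round(r["extent"]))
# rectified top view: z=.034 plane (fence top), 0.5 mm/px
xs=np.arange(.42,.72,.0005); ys=np.arange(-.02,.30,.0005)
X,Y=np.meshgrid(ys[::-1],xs[::-1]); P=np.c_[Y.ravel(),X.ravel(),np.full(X.size,.020)]
m=proj(c,P).astype(np.float32).reshape(*X.shape,2)
save("top1.png",cv2.remap(c["image"],m[...,0],m[...,1],cv2.INTER_LINEAR))
```

```text
[0.5147 0.1658 0.2957] 66.70707930683325
seat 0.92 [219.9 243.2] [0.5712 0.054 ]
knob_axis 0.65 [329.1 206.2] [0.5717 0.208 ]
inner_mark 0.68 [327.2 224.9] [0.5832 0.1968]
fence 0.94 [203.9 248.4] [0.5695 0.0295]
stage 0.77 [275.  215.7] [0.5704 0.1364]
stage 0.36 [277.3 221.2] [0.5789 0.1361]
jaw_guide 0.64 [279.3 220. ] [0.5726 0.1417]
jaw_guide 0.18 [272.2 220. ] [0.5689 0.1331]
stage 0.63 [177. 152. 196. 132.]
stage 0.59 [ 68. 291.  31.  22.]
outer_knob 0.55 [306. 189.  42.  41.]
outer_knob 0.54 [188. 234.  27.  41.]
inner_knob 0.78 [323. 202.  12.  22.]
inner_knob 0.74 [304. 188.  45.  44.]
fence 0.9 [186. 234.  29.  36.]
fence 0.71 [304. 188.  43.  43.]
```

View pics/top1.png

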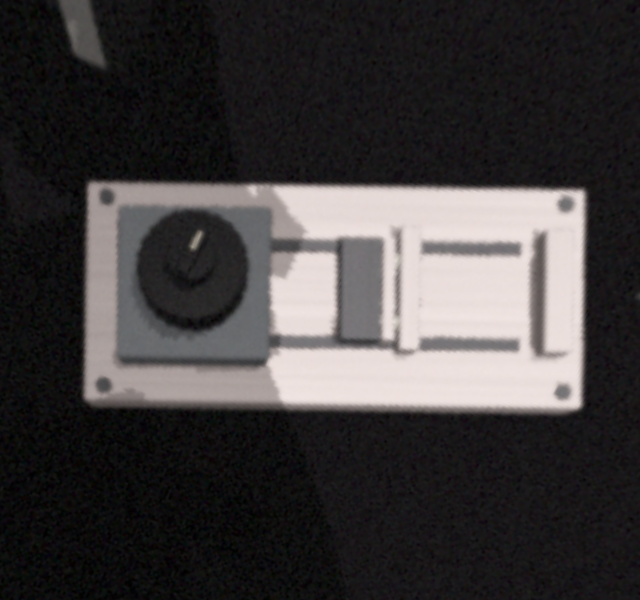

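The top view shows the plate corners at (88,182), (586,189), (580,411), (84,404). That is 249 x 111 mm, which matches the stage. The fence is at columns 540–572, the jaw at 398–420, and the knobs at (192,268) with a white mark at (197,239). Next I go over the mat.

Run:
```python
from h import *
im=cv2.imread("pics/top1.png"); g=cv2.cvtColor(im,cv2.COLOR_BGR2GRAY)
m=(cv2.GaussianBlur(g,(5,5),0)>70).astype(np.uint8); m[:150]=0
m=cv2.morphologyEx(m,cv2.MORPH_CLOSE,np.ones((15,15)))
cs=max(cv2.findContours(m,0,2)[0],key=cv2.contourArea); r=cv2.minAreaRect(cs); print(r)
(cx,cy)=r[0]; print("stage centre",.7195-.0005*cy,.2995-.0005*cx)
row=g[300,380:600]; print("row300",[(380+i,int(v)) for i,v in enumerate(row) if i%3==0])
plan([.43,-.31,.26],90,n=14)
```

```text
((334.8946228027344, 296.9720458984375), (501.60162353515625, 227.34652709960938), 0.8263241052627563)
stage centre 0.5710139770507813 0.13205268859863278
row300 [(380, 126), (383, 188), (386, 222), (389, 226), (392, 219), (395, 165), (398, 124), (401, 189), (404, 222), (407, 227), (410, 225), (413, 224), (416, 225), (419, 210), (422, 215), (425, 224), (428, 226), (431, 224), (434, 225), (437, 225), (440, 226), (443, 225), (446, 225), (449, 225), (452, 226), (455, 226), (458, 226), (461, 226), (464, 226), (467, 226), (470, 226), (473, 226), (476, 226), (479, 227), (482, 226), (485, 226), (488, 226), (491, 227), (494, 226), (497, 226), (500, 227), (503, 228), (506, 228), (509, 226), (512, 227), (515, 227), (518, 226), (521, 228), (524, 226), (527, 219), (530, 160), (533, 121), (536, 99), (539, 91), (542, 110), (545, 166), (548, 210), (551, 224), (554, 224), (557, 225), (560, 225), (563, 225), (566, 226), (569, 225), (572, 220), (575, 224), (578, 223), (581, 188), (584, 103), (587, 33), (590, 22), (593, 25), (596, 20), (599, 24)]
   [0.25, -3.38, 0.79] [-0.029, -0.0, 0.0]
   [0.25, -3.4, 0.7] [-0.029, -0.0, 0.0]
   [0.25, -3.42, 0.6] [-0.029, -0.0, 0.0]
   [0.25, -3.44, 0.5] [-0.029, -0.0, 0.0]
   [0.25, -3.45, 0.4] [-0.029, -0.0, 0.0]
   [0.25, -3.46, 0.3] [-0.029, -0.0, 0.0]
   [0.25, -3.47, 0.2] [-0.029, -0.0, 0.0]
   [0.25, -3.47, 0.1] [-0.029, -0.0, 0.0]
   [0.25, -3.47, 0.0] [-0.029, -0.0, 0.0]
   [0.25, -3.47, -0.1] [-0.029, -0.0, 0.0]
   [0.25, -3.47, -0.2] [-0.029, -0.0, 0.0]
   [0.25, -3.46, -0.29] [-0.029, -0.0, 0.0]
   [0.25, -3.45, -0.39] [-0.029, -0.0, 0.0]
   [0.25, -3.44, -0.49] [-0.029, -0.0, 0.0]
```

>>> send_rows --delta_pos '[[0.2,-3.4,0.8],[0.2,-3.4,0.7],[0.2,-3.4,0.6],[0.3,-3.4,0.5],[0.3,-3.4,0.4]]' --dr '[[-0.03,0,0],[-0.03,0,0],[-0.03,0,0],[-0.03,0,0],[-0.03,0,0]]' --claw '[8.5,8.5,8.5,8.5,8.5]'

```text
t: 4.32
tool_pos: [0.4835, -0.003, 0.2833]
tcp_rot: [0.088, 0.701, -0.088, 0.702]
wrist_force: [0.5, -0.0, -0.1]
opening: 0.0851
```

>>> send_rows --delta_pos '[[0.2,-3.4,0.3],[0.2,-3.4,0.2],[0.2,-3.4,0.1],[0.3,-3.4,0],[0.3,-3.4,-0.1]]' --dr '[[-0.03,0,0],[-0.03,0,0],[-0.03,0,0],[-0.03,0,0],[-0.03,0,0]]' --claw '[8.5,8.5,8.5,8.5,8.5]'

```text
t: 4.73
tool_pos: [0.4559, -0.1713, 0.2714]
tcp_rot: [0.036, 0.706, -0.036, 0.706]
wrist_force: [1.3, 0.8, -0.5]
opening: 0.085
```

>>> send_rows --delta_pos '[[0.2,-3.4,-0.2],[0.2,-3.4,-0.3],[0.2,-3.4,-0.4],[0.3,-3.4,-0.5],[0,0,0]]' --dr '[[-0.03,0,0],[-0.03,0,0],[-0.03,0,0],[-0.03,0,0],[0,0,0]]' --claw '[8.5,8.5,8.5,8.5,8.5]'

```text
t: 5.15
tool_pos: [0.4339, -0.3098, 0.2619]
tcp_rot: [-0.007, 0.707, 0.005, 0.707]
wrist_force: [-1.1, 0.6, -1.0]
opening: 0.0848
```

Run:
```python
from h import *
np.set_printoptions(suppress=True,precision=4)
c=cam("wrist"); save("w2.png",c["image"]); print(tool()[0],yaw())
for k,z in dict(carrier_mid=.022,carrier=.002,cassette_a=.002).items():
    for r in place_of(c,k)[:4]: print(k,round(r["p"],2),np.round(r["position"],1),atz(c,r["position"],z)[:2])
for z,nm in((.042,"top2.png"),):
    xs=np.arange(.40,.60,.0005); ys=np.arange(-.40,-.16,.0005)
    X,Y=np.meshgrid(ys[::-1],xs[::-1]); P=np.c_[Y.ravel(),X.ravel(),np.full(X.size,z)]
    m=proj(c,P).astype(np.float32).reshape(*X.shape,2)
    save(nm,cv2.remap(c["image"],m[...,0],m[...,1],cv2.INTER_LINEAR))
```

```text
[ 0.434  -0.3074  0.2619] 90.84240448319683
carrier_mid 0.94 [322.3  73.3] [ 0.3075 -0.2624]
carrier_mid 0.83 [264.1 232.5] [ 0.4982 -0.3263]
carrier_mid 0.77 [216.9  57.8] [ 0.2901 -0.3827]
carrier_mid 0.6 [ 86.3 142.5] [ 0.383  -0.5585]
carrier 0.66 [267.7 226. ] [ 0.4964 -0.3225]
carrier 0.65 [316.9  74.9] [ 0.3067 -0.2662]
carrier 0.59 [ 93.8 146.4] [ 0.39   -0.5594]
carrier 0.59 [222.2  59.4] [ 0.2884 -0.3799]
cassette_a 0.66 [363.3 220.5] [ 0.4872 -0.1987]
cassette_a 0.65 [319.2 291.2] [ 0.5912 -0.2503]
cassette_a 0.39 [495.  280.3] [0.5876 0.047 ]
cassette_a 0.36 [142.5 246.2] [ 0.5302 -0.4967]
```

View pics/top2.png

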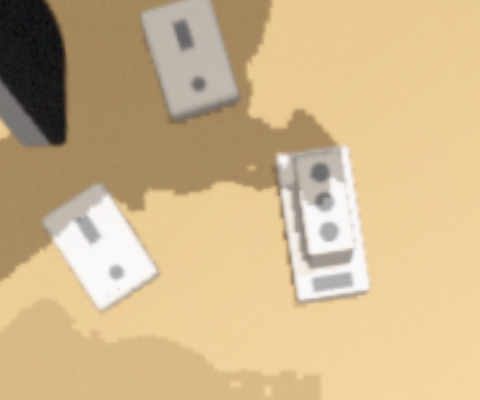

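The crop shows the white carrier with its raised block, top centre about (323,202) and long axis about 8° off world x. The two flat cassettes are at (100,247) and (190,60), so the choice is confirmed. Estimated carrier position: (0.4985, -0.323).

Run:
```python
from h import *
print(arm.state()["joint_positions"].round(2)); plan([.4985,-.323,.105],98,n=5)
```

```text
[-0.67  0.29  1.84  0.    1.01 -2.26]
   [3.14, -0.4, 1.27] [-0.025, -0.0, -0.0]
   [3.14, -0.43, 1.26] [-0.025, -0.0, -0.0]
   [3.14, -0.46, 1.25] [-0.025, -0.0, -0.0]
   [3.14, -0.49, 1.24] [-0.025, -0.0, -0.0]
   [3.14, -0.52, 1.23] [-0.025, -0.0, -0.0]
```

>>> send_rows --delta_pos '[[3.1,-0.4,1.3],[3.1,-0.4,1.3],[3.1,-0.5,1.2],[3.1,-0.5,1.2],[3.1,-0.5,1.2]]' --dr '[[-0.025,0,0],[-0.025,0,0],[-0.025,0,0],[-0.025,0,0],[-0.025,0,0]]' --claw '[6.5,6.5,6.5,6.5,6.5]'

```text
t: 5.77
tool_pos: [0.4991, -0.3225, 0.1063]
tcp_rot: [-0.051, 0.705, 0.051, 0.705]
wrist_force: [0.2, 0.6, 0.6]
opening: 0.0652
```

>>> send_rows --delta_pos '[[0,0,0],[0,0,0]]' --dr '[[0,0,0],[0,0,0]]' --claw '[6.5,6.5]'

```text
t: 5.93
tool_pos: [0.4977, -0.322, 0.1061]
tcp_rot: [-0.05, 0.706, 0.051, 0.704]
wrist_force: [-0.2, 0.3, 0.6]
opening: 0.0648
```

Run:
```python
from h import *
np.set_printoptions(suppress=True,precision=4)
c=cam("wrist"); save("w3.png",c["image"]); print(tool()[0],yaw())
for k,z in dict(carrier_mid=.022,carrier=.002).items():
    for r in place_of(c,k)[:3]: print(k,round(r["p"],2),np.round(r["position"],1),atz(c,r["position"],z)[:2])
plan([.4985,-.323,.026],98,n=4)
```

```text
[ 0.498  -0.3226  0.1076] 98.19087842013082
carrier_mid 0.9 [14.9 61.6] [ 0.3921 -0.5617]
carrier_mid 0.26 [ 74.9 223.6] [ 0.524  -0.4852]
carrier 0.88 [276.6 212.9] [ 0.4973 -0.3235]
carrier 0.74 [31.1 66.7] [ 0.395  -0.5586]
   [2.08, 0.02, 0.0] [0.001, 0.0, 0.0]
   [2.08, 0.02, 0.0] [0.001, 0.0, 0.0]
   [2.08, 0.02, 0.0] [0.001, 0.0, 0.0]
   [2.08, 0.02, 0.0] [0.001, 0.0, 0.0]
```

View pics/w3.png

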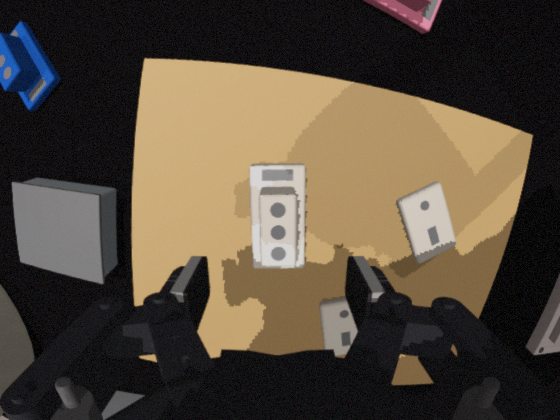

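The carrier block at (278,230) is centred between the fingers and aligned with them. Descend and grip.

>>> send_rows --delta_pos '[[2.1,0,0],[2.1,0,0],[2.1,0,0],[1.9,0,0],[0,0,0]]' --dr '[[0,0,0],[0,0,0],[0,0,0],[0,0,0],[0,0,0]]' --claw '[6.5,6.5,6.5,6.5,6.5]'

```text
t: 6.5
tool_pos: [0.4969, -0.3231, 0.0243]
tcp_rot: [-0.05, 0.706, 0.05, 0.705]
wrist_force: [-1.9, 0.2, -0.8]
opening: 0.065
```

>>> send_rows --delta_pos '[[0,0,0],[0,0,0],[0,0,0],[0,0,0],[0,0,0]]' --dr '[[0,0,0],[0,0,0],[0,0,0],[0,0,0],[0,0,0]]' --claw '[1.5,1.5,1.5,1.5,1.5]'

```text
t: 6.92
tool_pos: [0.4988, -0.3244, 0.0273]
tcp_rot: [-0.051, 0.705, 0.05, 0.706]
wrist_force: [-2.2, 0.8, 13.7]
opening: 0.023
```

>>> send_rows --delta_pos '[[0,0,0],[0,0,0],[-1,0,0]]' --dr '[[0,0,0],[0,0,0],[0,0,0]]' --claw '[1.5,1.5,1.5]'

```text
t: 7.17
tool_pos: [0.4978, -0.3237, 0.0356]
tcp_rot: [-0.05, 0.705, 0.05, 0.705]
wrist_force: [0.3, 0.2, -1.0]
opening: 0.023
```

Run:
```python
from h import *
s=arm.state(); print(tool()[0].round(4),yaw(),s["opening"],s["wrist_force"].round(2))
plan([.50,-.2,.16],n=4)
print();
```

```text
[ 0.4978 -0.3237  0.0356] 98.14497009190796 0.02304509094221186 [ 0.29  0.21 -1.01]
   [-3.11, 3.05, 0.49] [0.0, 0.0, 0.0]
   [-3.11, 3.05, 0.49] [0.0, 0.0, 0.0]
   [-3.11, 3.05, 0.49] [0.0, 0.0, 0.0]
   [-3.11, 3.05, 0.49] [0.0, 0.0, 0.0]
```

>>> send_rows --delta_pos '[[-3.2,0,0],[-3.2,0,0],[-3,0,0],[0,3.4,1.1],[0,3.4,1.1]]' --dr '[[0,0,0],[0,0,0],[0,0,0],[0.014,0,0],[0.014,0,0]]' --claw '[1.5,1.5,1.5,1.5,1.5]'

```text
t: 7.58
tool_pos: [0.5119, -0.2548, 0.1327]
tcp_rot: [-0.04, 0.704, 0.038, 0.708]
wrist_force: [0.7, 0.3, -1.6]
opening: 0.0228
```

>>> send_rows --delta_pos '[[0,3.4,1],[0,3.4,1],[0,3.4,0.9],[0,3.4,0.9],[0,3.4,0.8]]' --dr '[[0.014,0,0],[0.014,0,0],[0.014,0,0],[0.014,0,0],[0.014,0,0]]' --claw '[1.5,1.5,1.5,1.5,1.5]'

```text
t: 8.0
tool_pos: [0.5422, -0.0785, 0.1307]
tcp_rot: [-0.015, 0.706, 0.015, 0.707]
wrist_force: [1.3, -1.1, 0.1]
opening: 0.0227
```

>>> send_rows --delta_pos '[[0,3.4,0.8],[0,3.4,0.8],[0,3.4,0.7],[0,3.4,0.7],[0,0,0]]' --dr '[[0.014,0,0],[0.014,0,0],[0.014,0,0],[0.014,0,0],[0,0,0]]' --claw '[1.5,1.5,1.5,1.5,1.5]'

```text
t: 8.42
tool_pos: [0.57, 0.0617, 0.1308]
tcp_rot: [0.004, 0.706, -0.003, 0.708]
wrist_force: [-0.2, -0.2, -1.4]
opening: 0.0227
```

>>> send_rows --delta_pos '[[0,0,0],[0,0,0]]' --dr '[[0,0,0],[0,0,0]]' --claw '[1.5,1.5]'

```text
t: 8.58
tool_pos: [0.5686, 0.0567, 0.1301]
tcp_rot: [0.004, 0.707, -0.004, 0.707]
wrist_force: [0.6, -0.3, -1.1]
opening: 0.0227
```

Run:
```python
from h import *
np.set_printoptions(suppress=True,precision=4)
c=cam("wrist"); save("w4.png",c["image"]); s=arm.state(); print(tool()[0],yaw(),s["opening"],s["wrist_force"],s["torque"])
for k,z in dict(seat=.02,knob_axis=.05,fence=.02,inner_mark=.077,stage=0).items():
    for r in place_of(c,k)[:2]: print(k,round(r["p"],2),np.round(r["position"],1),atz(c,r["position"],z)[:2])
plan([.570,.059,.08],89.2,n=3)
```

```text
[0.5685 0.056  0.1299] 89.32129814566908 0.02289812518583059 [-0.0459 -0.3398 -0.933 ] [0.0178 0.0063 0.0242]
knob_axis 0.62 [467.9 222.6] [0.5712 0.2048]
knob_axis 0.51 [239.3 214. ] [0.562  0.0293]
fence 0.82 [237.5 214.5] [0.5712 0.0241]
fence 0.32 [  6.1 226.4] [ 0.5822 -0.2291]
inner_mark 0.89 [477.2 248.5] [0.582  0.1986]
inner_mark 0.71 [  5.5 227. ] [ 0.5634 -0.1635]
stage 0.79 [367.8 206.6] [0.5713 0.1335]
stage 0.2 [ 24.  130.2] [ 0.4869 -0.1986]
   [1.65, 0.11, 0.04] [0.0, 0.0, 0.0]
   [1.65, 0.11, 0.04] [0.0, 0.0, 0.0]
   [1.65, 0.11, 0.04] [0.0, 0.0, 0.0]
```

View pics/w4.png

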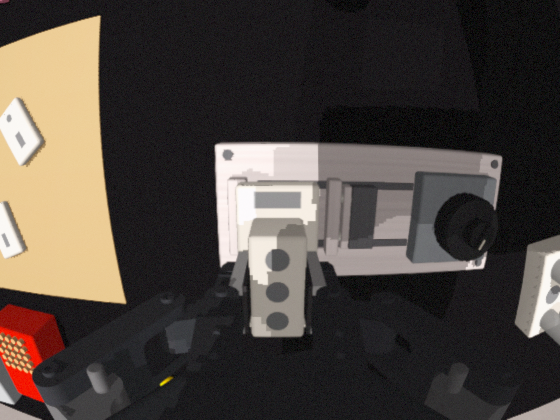

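Fence at (237,214) and jaw at (333,215), with the held carrier square between them. Lower it.

>>> send_rows --delta_pos '[[2,0.1,0],[2,0.1,0],[2,0,0],[1.5,0,0],[0.5,0,0]]' --dr '[[0,0,0],[0,0,0],[0,0,0],[0,0,0],[0,0,0]]' --claw '[1.5,1.5,1.5,1.5,1.5]'

```text
t: 9.3
tool_pos: [0.5674, 0.058, 0.0472]
tcp_rot: [0.004, 0.708, -0.004, 0.706]
wrist_force: [-0.6, -1.1, -0.1]
opening: 0.0229
```

>>> send_rows --delta_pos '[[0.2,0,0],[0.1,0,0],[0,0,0]]' --dr '[[0,0,0],[0,0,0],[0,0,0]]' --claw '[1.5,1.5,1.5]'

```text
t: 9.55
tool_pos: [0.5691, 0.0585, 0.0469]
tcp_rot: [0.004, 0.707, -0.004, 0.707]
wrist_force: [-0.7, -0.7, 0.1]
opening: 0.0229
```

>>> send_rows --delta_pos '[[0.1,0,0],[0.1,0,0],[0,0,0]]' --dr '[[0,0,0],[0,0,0],[0,0,0]]' --claw '[1.5,1.5,1.5]'

```text
t: 9.8
tool_pos: [0.5692, 0.0586, 0.0453]
tcp_rot: [0.004, 0.707, -0.004, 0.708]
wrist_force: [-1.0, -0.2, 8.6]
opening: 0.0229
```

Contact at 8.6 N, so the carrier is down. Open slightly, then rise.

>>> send_rows --delta_pos '[[0,0,0],[0,0,0],[0,0,0],[0,0,0],[-0.3,0,0]]' --dr '[[0,0,0],[0,0,0],[0,0,0],[0,0,0],[0,0,0]]' --claw '[3.2,3.6,3.6,3.6,3.6]'

```text
t: 10.22
tool_pos: [0.5683, 0.0586, 0.047]
tcp_rot: [0.004, 0.707, -0.004, 0.707]
wrist_force: [-0.4, 0.5, -0.9]
opening: 0.0361
```

>>> send_rows --delta_pos '[[-1,0,0],[-2,0,0],[-3,0,0],[-3.5,0,0],[-3.5,0,0]]' --dr '[[0,0,0],[0,0,0],[0,0,0],[0,0,0],[0,0,0]]' --claw '[3.6,3.6,3.6,5,8.5]'

```text
t: 10.63
tool_pos: [0.5681, 0.0586, 0.1792]
tcp_rot: [0.004, 0.707, -0.004, 0.707]
wrist_force: [1.1, 0.3, -0.2]
opening: 0.0587
```

>>> send_rows --delta_pos '[[0,3.5,0],[0,3.5,0],[0,3.5,0],[0,0,0],[0,0,0]]' --dr '[[0,0,0],[0,0,0],[0,0,0],[0,0,0],[0,0,0]]' --claw '[8.5,8.5,8.5,8.5,8.5]'

```text
t: 11.05
tool_pos: [0.5698, 0.1653, 0.1781]
tcp_rot: [0.003, 0.707, -0.003, 0.707]
wrist_force: [-0.7, -0.8, -0.6]
opening: 0.0851
```

Run:
```python
from h import *
np.set_printoptions(suppress=True,precision=4)
c=cam("wrist"); save("w5.png",c["image"]); s=arm.state(); print(tool()[0],yaw(),s["opening"],s["wrist_force"],s["torque"])
for k,z in dict(seat=.02,carrier=.02,carrier_mid=.04,knob_axis=.05,fence=.02,inner_mark=.077,stage=0).items():
    for r in place_of(c,k)[:2]: print(k,round(r["p"],2),np.round(r["position"],1),atz(c,r["position"],z)[:2])
ims=[]
for z in(.061,.077):
    xs=np.arange(.50,.64,.0004); ys=np.arange(.0,.26,.0004)
    X,Y=np.meshgrid(ys[::-1],xs[::-1]); P=np.c_[Y.ravel(),X.ravel(),np.full(X.size,z)]
    m=proj(c,P).astype(np.float32).reshape(*X.shape,2)
    ims.append(cv2.remap(c["image"],m[...,0],m[...,1],cv2.INTER_LINEAR))
ims[0]=cv2.convertScaleAbs(ims[0],alpha=1); ims[1]=cv2.convertScaleAbs(ims[1][:240],alpha=3)
save("top5.png",np.vstack(ims))
for z in(.045,.05,.055):
  for n in("scene","side"):
    d=cam(n); 
    for r in place_of(d,"knob_axis")[:1]: print(n,z,atz(d,r["position"],z))
```

```text
[0.5697 0.1641 0.1779] 89.4158147182057 0.08466972054181357 [-0.3827 -0.6041 -0.2772] [-0.0494 -0.0024  0.0083]
seat 0.7 [160.7 204.8] [0.5761 0.0511]
carrier 0.95 [164.9 194.4] [0.5659 0.0566]
carrier 0.31 [140.3 200.8] [0.5717 0.0295]
carrier_mid 0.71 [158.  204.1] [0.5702 0.0563]
knob_axis 0.7 [323.9 208.2] [0.5728 0.2033]
fence 0.65 [139.2 199.2] [0.5701 0.0285]
inner_mark 0.79 [323.7 228.7] [0.5817 0.1997]
stage 0.69 [244.5 194.4] [0.5718 0.1318]
scene 0.045 [0.5774 0.1984 0.045 ]
side 0.045 [0.5766 0.2215 0.045 ]
scene 0.05 [0.5752 0.1952 0.05  ]
side 0.05 [0.5647 0.198  0.05  ]
scene 0.055 [0.5827 0.2042 0.055 ]
side 0.055 [0.5681 0.2074 0.055 ]
```

View pics/top5.png

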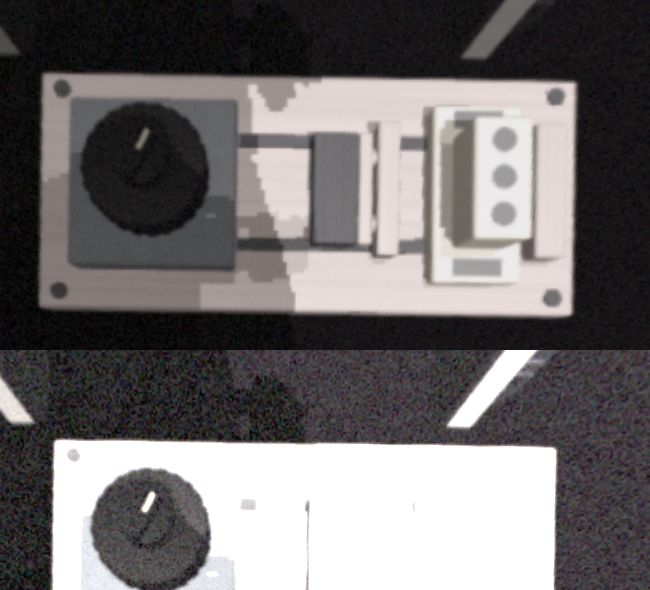

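The carrier sits square in the channel, with its block at about (503,175), the fence right of it at (548,190) and the jaw at (388,190). The knob rim centre gives about (0.573, 0.2025), and the white mark runs (138,148)–(147,130). Next I go over the knob. I'll centre on it by gripping at 45° and 135° and reading the side force.

Run:
```python
from h import *
plan([.573,.2025,.10],45,n=7)
```

```text
[1.1, 0.56, 0.04] [0.111, -0.0, -0.0]
   [1.1, 0.56, -0.02] [0.111, -0.0, -0.0]
   [1.1, 0.55, -0.09] [0.111, -0.0, -0.0]
   [1.1, 0.54, -0.15] [0.111, -0.0, -0.0]
   [1.1, 0.52, -0.2] [0.111, -0.0, -0.0]
   [1.1, 0.49, -0.26] [0.111, -0.0, -0.0]
   [1.1, 0.46, -0.31] [0.111, -0.0, -0.0]
```

>>> send_rows --delta_pos '[[1.1,0.56,0.04],[1.1,0.56,-0.02],[1.1,0.55,-0.09],[1.1,0.54,-0.15],[1.1,0.52,-0.2]]' --dr '[[0.11,0,0],[0.11,0,0],[0.11,0,0],[0.11,0,0],[0.11,0,0]]' --claw '[8.5,8.5,8.5,8.5,8.5]'

```text
t: 12.47
tool_pos: [0.5721, 0.1918, 0.1218]
tcp_rot: [0.198, 0.679, -0.198, 0.679]
wrist_force: [0.1, -0.1, -0.1]
opening: 0.0849
```

>>> send_rows --delta_pos '[[1.1,0.49,-0.26],[1.1,0.46,-0.31],[0,0,0],[0,0,0]]' --dr '[[0.11,0,0],[0.11,0,0],[0,0,0],[0,0,0]]' --claw '[8.5,8.5,8.5,8.5]'

```text
t: 12.8
tool_pos: [0.5726, 0.2025, 0.1]
tcp_rot: [0.268, 0.655, -0.268, 0.654]
wrist_force: [0.1, -0.7, 1.3]
opening: 0.0849
```

Run:
```python
from h import *
np.set_printoptions(suppress=True,precision=4)
c=cam("wrist"); save("w6.png",c["image"]); s=arm.state(); print(tool()[0],yaw(),s["wrist_force"],s["torque"])
for k,z in dict(knob_axis=.05,inner_mark=.077).items():
    for r in place_of(c,k)[:2]: print(k,round(r["p"],2),np.round(r["position"],1),atz(c,r["position"],z)[:2])
for k in ("outer_knob","inner_knob"):
  for r in find_in(c,k)[:2]: print(k,r["p"],np.round(r["extent"]))
# predicted outer knob rim + inner rim overlay for candidate
im=c["image"].copy(); im=cv2.convertScaleAbs(im,alpha=2.5)
t=np.linspace(0,2*np.pi,90)
for rad,z,col in((.025,.061,(255,0,0)),(.025,.039,(0,255,0)),(.011,.077,(255,255,0))):
    q=proj(c,np.c_[.573+rad*np.cos(t),.2025+rad*np.sin(t),np.full(90,z)])
    cv2.polylines(im,[np.round(q*8).astype(np.int32)],True,col,1,cv2.LINE_AA,3)
save("w6o.png",cv2.resize(im[100:340,140:420],None,fx=2.5,fy=2.5,interpolation=cv2.INTER_CUBIC))
```

```text
[0.573  0.2024 0.1005] 45.468065864153104 [ 0.1756  0.3498 -0.0827] [-0.0217  0.0456  0.0404]
knob_axis 0.95 [279.3 236.2] [0.5726 0.2033]
knob_axis 0.37 [217.8 270.9] [0.5622 0.1589]
inner_mark 0.62 [283.9 273.4] [0.5824 0.1969]
outer_knob 0.75 [234. 195.  90.  88.]
inner_knob 0.63 [264. 229.  34.  46.]
```

View pics/w6o.png

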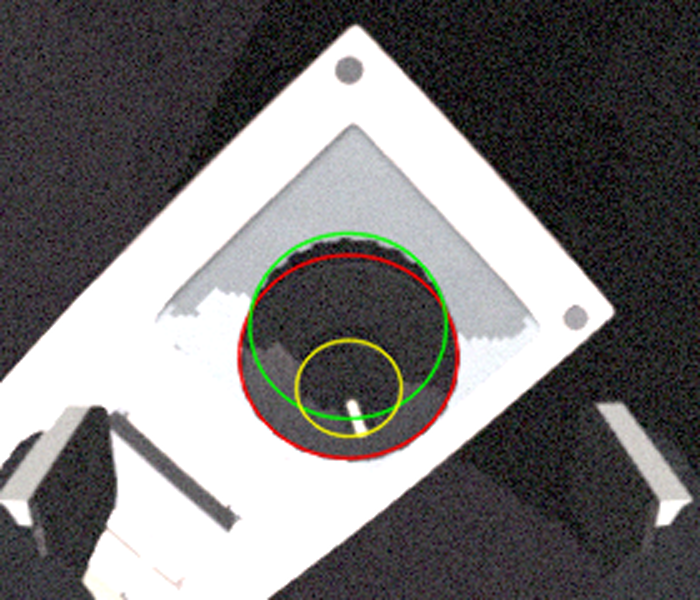

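The predicted rims (red, green, yellow) sit on the knob to within a millimetre, and the white mark runs (352,403)–(363,435). Descend and do the first test grip.

>>> send_rows --delta_pos '[[2,0,0],[2,0,0],[1,0,0],[0,0,0]]' --dr '[[0,0,0],[0,0,0],[0,0,0],[0,0,0]]' --claw '[8.5,8.5,8.5,8.5]'

```text
t: 13.38
tool_pos: [0.5718, 0.202, 0.0486]
tcp_rot: [0.269, 0.655, -0.27, 0.653]
wrist_force: [-1.0, 0.3, 0.7]
opening: 0.0848
```

>>> send_rows --delta_pos '[[0,0,0],[0,0,0],[0,0,0],[0,0,0],[0,0,0]]' --dr '[[0,0,0],[0,0,0],[0,0,0],[0,0,0],[0,0,0]]' --claw '[4.5,4.5,4.5,4.5,4.5]'

```text
t: 13.8
tool_pos: [0.5739, 0.2029, 0.0518]
tcp_rot: [0.27, 0.653, -0.269, 0.654]
wrist_force: [-1.2, 0.4, 8.6]
opening: 0.0479
```

Run:
```python
from h import *
np.set_printoptions(suppress=True,precision=4)
s=arm.state(); p,r=tool(); print(s["t"],p,yaw(),s["opening"],"F tool",r.inv().apply(s["wrist_force"]),"M world",s["torque"])
```

```text
13.8 [0.5739 0.2029 0.0518] 45.2121865343838 0.04788019779463856 F tool [-8.5887 -0.5378 -1.1516] M world [0.1951 0.1514 0.0276]
```

Side force is small, so that direction is centred. Open, raise 2 mm, turn to 135° and grip there.

>>> send_rows --delta_pos '[[0,0,0],[0,0,0],[-0.2,0,0],[0,0,0],[0,0,0]]' --dr '[[0,0,0],[0,0,0],[-0.12,0,0],[-0.12,0,0],[-0.12,0,0]]' --claw '[7,7,7,7,7]'

```text
t: 14.22
tool_pos: [0.5732, 0.2026, 0.0527]
tcp_rot: [0.146, 0.692, -0.146, 0.692]
wrist_force: [-0.0, -0.5, -0.4]
opening: 0.0699
```

>>> send_rows --delta_pos '[[0,0,0],[0,0,0],[0,0,0],[0,0,0],[0,0,0]]' --dr '[[-0.12,0,0],[-0.12,0,0],[-0.12,0,0],[-0.12,0,0],[-0.12,0,0]]' --claw '[7,7,7,7,7]'

```text
t: 14.63
tool_pos: [0.5731, 0.2025, 0.0526]
tcp_rot: [-0.065, 0.704, 0.065, 0.704]
wrist_force: [1.0, -0.2, -0.1]
opening: 0.0698
```

>>> send_rows --delta_pos '[[0,0,0],[0,0,0],[0,0,0],[0,0,0],[0,0,0]]' --dr '[[-0.12,0,0],[-0.12,0,0],[-0.12,0,0],[-0.12,0,0],[-0.12,0,0]]' --claw '[7,7,7,7,7]'

```text
t: 15.05
tool_pos: [0.5731, 0.2025, 0.0526]
tcp_rot: [-0.27, 0.653, 0.27, 0.654]
wrist_force: [1.0, 0.2, 0.1]
opening: 0.07
```

>>> send_rows --delta_pos '[[0,0,0],[0,0,0]]' --dr '[[0,0,0],[0,0,0]]' --claw '[7,7]'

```text
t: 15.22
tool_pos: [0.573, 0.2025, 0.0525]
tcp_rot: [-0.267, 0.655, 0.267, 0.655]
wrist_force: [-0.9, 0.1, -0.6]
opening: 0.0703
```

```bash
cat > rd.py <<'E'
from h import *
np.set_printoptions(suppress=True,precision=4)
s=arm.state(); p,r=tool(); print(round(float(s["t"]),2),p,"yaw %.2f"%yaw(),round(float(s["opening"]),4),"F tool",r.inv().apply(s["wrist_force"]).round(2),"M world",s["torque"],"tau6 %.4f j6 %.3f"%(s["tau"][5],s["joint_positions"][5]))
E
python3 rd.py; python3 -c "
from h import *
plan([.573,.2026,.052],135,n=1)"
```

```text
15.22 [0.573  0.2025 0.0525] yaw 134.37 0.0703 F tool [ 0.59  0.69 -0.59] M world [ 0.0963 -0.0094  0.0045] tau6 -1.7599 j6 -2.055
   [0.05, 0.01, 0.0] [-0.011, 0.0, 0.0]
```

>>> send_rows --delta_pos '[[0,0,0],[0,0,0],[0,0,0],[0,0,0],[0,0,0]]' --dr '[[0,0,0],[0,0,0],[0,0,0],[0,0,0],[0,0,0]]' --claw '[4.5,4.5,4.5,4.5,4.5]'

```text
t: 15.63
tool_pos: [0.5726, 0.2029, 0.0529]
tcp_rot: [-0.267, 0.655, 0.267, 0.655]
wrist_force: [-5.7, 3.2, 11.0]
opening: 0.0482
```

```bash
python3 rd.py
```

```text
15.63 [0.5726 0.2029 0.0529] yaw 134.43 0.0482 F tool [-11.01   6.28  -1.77] M world [ 0.6938  1.0394 -0.1597] tau6 -0.1516 j6 -2.056
```

>>> send_rows --delta_pos '[[0,0,0],[0,0,0],[0,0,0],[0,0,0],[0,0,0]]' --dr '[[0.03,0,0],[0.03,0,0],[0.03,0,0],[0.03,0,0],[0.03,0,0]]' --claw '[4.5,4.5,4.5,4.5,4.5]'

```text
t: 16.05
tool_pos: [0.5726, 0.203, 0.0529]
tcp_rot: [-0.217, 0.673, 0.217, 0.673]
wrist_force: [-4.9, 3.9, 11.8]
opening: 0.0481
```

```bash
python3 rd.py
```

```text
16.05 [0.5726 0.203  0.0529] yaw 125.78 0.0481 F tool [-11.78   6.01  -1.72] M world [0.9728 1.1424 0.3348] tau6 -0.9006 j6 -1.905
```

>>> send_rows --delta_pos '[[0,0,0],[0,0,0],[0,0,0],[0,0,0],[0,0,0]]' --dr '[[0.03,0,0],[0.03,0,0],[0.03,0,0],[0.03,0,0],[0.03,0,0]]' --claw '[4.5,4.5,4.5,4.5,4.5]'

```text
t: 16.47
tool_pos: [0.5725, 0.2031, 0.0529]
tcp_rot: [-0.166, 0.687, 0.166, 0.687]
wrist_force: [-5.5, 5.1, 12.2]
opening: 0.048
```

```bash
python3 rd.py
```

```text
16.47 [0.5725 0.2031 0.0529] yaw 117.18 0.048 F tool [-12.24   7.04  -2.6 ] M world [1.125  1.0879 0.3113] tau6 -0.8996 j6 -1.755
```

>>> send_rows --delta_pos '[[0,0,0],[0,0,0],[0,0,0],[0,0,0],[0,0,0]]' --dr '[[0.03,0,0],[0.03,0,0],[0.03,0,0],[0.03,0,0],[0.03,0,0]]' --claw '[4.5,4.5,4.5,4.5,4.5]'

```text
t: 16.88
tool_pos: [0.5725, 0.2032, 0.0529]
tcp_rot: [-0.114, 0.698, 0.114, 0.698]
wrist_force: [-7.3, 7.1, 12.2]
opening: 0.0481
```

```bash
python3 rd.py
```

```text
16.88 [0.5725 0.2032 0.0529] yaw 108.58 0.0481 F tool [-12.24   9.06  -4.62] M world [1.3831 1.2266 0.2867] tau6 -0.8989 j6 -1.605
```

>>> send_rows --delta_pos '[[0,0,0],[0,0,0],[0,0,0]]' --dr '[[0.03,0,0],[0.03,0,0],[0.03,0,0]]' --claw '[4.5,4.5,4.5]'

```text
t: 17.13
tool_pos: [0.5724, 0.2033, 0.0529]
tcp_rot: [-0.082, 0.702, 0.083, 0.702]
wrist_force: [-6.9, 7.3, 11.9]
opening: 0.0482
```

```bash
python3 rd.py
```

```text
17.13 [0.5724 0.2033 0.0529] yaw 103.43 0.0482 F tool [-11.94   8.69  -5.06] M world [1.4424 1.2207 0.2611] tau6 -0.8987 j6 -1.515
```

Side forces have grown to about 10 N, so I ease the commanded pose toward the true axis and continue in small equal turns.

>>> send_rows --delta_pos '[[-0.05,0.05,-0.03],[-0.05,0.04,-0.02],[0,0,0],[0,0,0]]' --dr '[[0.02,0,0],[0.02,0,0],[0.02,0,0],[0.02,0,0]]' --claw '[4.5,4.5,4.5,4.5]'

```text
t: 17.47
tool_pos: [0.5723, 0.2034, 0.0531]
tcp_rot: [-0.055, 0.705, 0.055, 0.705]
wrist_force: [1.9, 2.9, -5.1]
opening: 0.048
```

```bash
python3 rd.py
```

```text
17.47 [0.5723 0.2034 0.0531] yaw 98.93 0.048 F tool [5.15 2.59 2.37] M world [ 0.8253 -0.2389  0.2915] tau6 -0.4748 j6 -1.435
```

>>> send_rows --delta_pos '[[0,0,0],[0,0,0],[0,0,0],[0,0,0]]' --dr '[[0.02,0,0],[0.02,0,0],[0.02,0,0],[0.02,0,0]]' --claw '[4.5,4.5,4.5,4.5]'

```text
t: 17.8
tool_pos: [0.5723, 0.2034, 0.0531]
tcp_rot: [-0.027, 0.707, 0.027, 0.707]
wrist_force: [2.7, 4.3, -8.1]
opening: 0.048
```

```bash
python3 rd.py
```

```text
17.8 [0.5723 0.2034 0.0531] yaw 94.35 0.048 F tool [8.1  4.04 3.06] M world [ 1.1096 -0.2441  0.3078] tau6 -0.5059 j6 -1.355
```

>>> send_rows --delta_pos '[[0.04,0.03,0.02],[0,0,0],[0,0,0],[0,0,0]]' --dr '[[0.02,0,0],[0.02,0,0],[0.02,0,0],[0.02,0,0]]' --claw '[4.5,4.5,4.5,4.5]'

```text
t: 18.13
tool_pos: [0.5724, 0.2036, 0.053]
tcp_rot: [0.001, 0.707, -0.001, 0.707]
wrist_force: [-2.1, 2.0, 2.7]
opening: 0.0479
```

```bash
python3 rd.py
```

```text
18.13 [0.5724 0.2036 0.053 ] yaw 89.78 0.0479 F tool [-2.65  1.99 -2.07] M world [0.4922 0.2206 0.1948] tau6 -0.5069 j6 -1.275
```

>>> send_rows --delta_pos '[[0,0,0],[0,0,0],[0,0,0],[0,0,0]]' --dr '[[0.02,0,0],[0.02,0,0],[0.02,0,0],[0.02,0,0]]' --claw '[4.5,4.5,4.5,4.5]'

```text
t: 18.47
tool_pos: [0.5724, 0.2036, 0.053]
tcp_rot: [0.03, 0.707, -0.03, 0.706]
wrist_force: [-2.1, 2.8, 4.3]
opening: 0.0478
```

```bash
python3 rd.py
```

```text
18.47 [0.5724 0.2036 0.053 ] yaw 85.20 0.0478 F tool [-4.31  2.59 -2.29] M world [0.6765 0.4036 0.2864] tau6 -0.5089 j6 -1.195
```

```bash
python3 - <<'E'
from h import *
c=cam("wrist")
xs=np.arange(.50,.64,.0004); ys=np.arange(.0,.26,.0004)
X,Y=np.meshgrid(ys[::-1],xs[::-1]); P=np.c_[Y.ravel(),X.ravel(),np.full(X.size,.034)]
m=proj(c,P).astype(np.float32).reshape(*X.shape,2)
save("top7.png",np.vstack([cv2.convertScaleAbs(cv2.remap(c["image"],m[...,0],m[...,1],cv2.INTER_LINEAR),alpha=1.3)]))
s=[arm.state()["torque"][2]]
E
python3 rd.py
```

```text
18.52 [0.5724 0.2036 0.053 ] yaw 85.11 0.0475 F tool [-5.23  2.04 -3.27] M world [0.5888 0.4602 0.1613] tau6 -0.6117 j6 -1.194
```

View pics/top7.png

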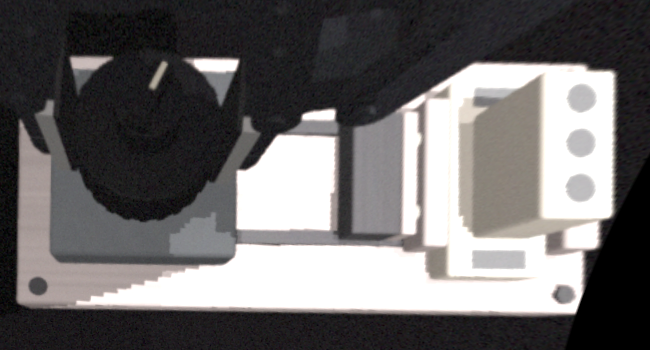

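The jaw's edge at column 449 has just reached the carrier at 450, and the inner mark (152,88)–(165,62) is unchanged. By geometry, clamping starts in about 0.3–0.45 rad more. I continue with equal turns and readings.

>>> send_rows --delta_pos '[[-0.02,0.03,-0.03],[0,0,0],[0,0,0]]' --dr '[[0.02,0,0],[0.02,0,0],[0.02,0,0]]' --claw '[4.5,4.5,4.5]'

```text
t: 18.77
tool_pos: [0.5724, 0.2037, 0.053]
tcp_rot: [0.051, 0.705, -0.051, 0.705]
wrist_force: [1.3, -1.7, -0.1]
opening: 0.0481
```

```bash
python3 rd.py
```

```text
18.77 [0.5724 0.2037 0.053 ] yaw 81.76 0.0481 F tool [ 0.11 -1.52  1.56] M world [-0.054  -0.1322  0.2985] tau6 -0.5457 j6 -1.135
```

>>> send_rows --delta_pos '[[0,0,0],[0,0,0]]' --dr '[[0.02,0,0],[0.02,0,0]]' --claw '[4.5,4.5]'

```text
t: 18.93
tool_pos: [0.5723, 0.2038, 0.053]
tcp_rot: [0.065, 0.704, -0.065, 0.704]
wrist_force: [1.5, -2.4, -1.7]
opening: 0.048
```

```bash
python3 rd.py
```

```text
18.93 [0.5723 0.2038 0.053 ] yaw 79.47 0.048 F tool [ 1.66 -2.04  1.94] M world [-0.0978 -0.3001  0.237 ] tau6 -0.5062 j6 -1.095
```

>>> send_rows --delta_pos '[[0,0,0],[0,0,0]]' --dr '[[0.02,0,0],[0.02,0,0]]' --claw '[4.5,4.5]'

```text
t: 19.1
tool_pos: [0.5723, 0.2038, 0.0531]
tcp_rot: [0.079, 0.703, -0.079, 0.703]
wrist_force: [1.7, -3.5, -1.3]
opening: 0.048
```

```bash
python3 rd.py
```

```text
19.1 [0.5723 0.2038 0.0531] yaw 77.18 0.048 F tool [ 1.31 -3.01  2.42] M world [-0.1876 -0.4013  0.2959] tau6 -0.5049 j6 -1.055
```

>>> send_rows --delta_pos '[[0,0,0],[0,0,0]]' --dr '[[0.02,0,0],[0.02,0,0]]' --claw '[4.5,4.5]'

```text
t: 19.27
tool_pos: [0.5723, 0.2039, 0.0531]
tcp_rot: [0.093, 0.701, -0.093, 0.701]
wrist_force: [2.7, -3.4, -3.5]
opening: 0.0476
```

```bash
python3 rd.py
```

```text
19.27 [0.5723 0.2039 0.0531] yaw 74.88 0.0476 F tool [ 3.5  -2.56  3.5 ] M world [-0.2553 -0.5815  0.3026] tau6 -0.5054 j6 -1.015
```

>>> send_rows --delta_pos '[[0.02,-0.02,0.02],[0,0,0]]' --dr '[[0.02,0,0],[0.02,0,0]]' --claw '[4.5,4.5]'

```text
t: 19.43
tool_pos: [0.5724, 0.2038, 0.0531]
tcp_rot: [0.107, 0.699, -0.107, 0.699]
wrist_force: [2.4, -0.4, 0.6]
opening: 0.0481
```

```bash
python3 rd.py
```

```text
19.43 [0.5724 0.2038 0.0531] yaw 72.59 0.0481 F tool [-0.61  0.32  2.42] M world [ 0.1562 -0.2786  0.3421] tau6 -0.5131 j6 -0.975
```

>>> send_rows --delta_pos '[[0,0,0],[0,0,0]]' --dr '[[0.02,0,0],[0.02,0,0]]' --claw '[4.5,4.5]'

```text
t: 19.6
tool_pos: [0.5724, 0.2038, 0.053]
tcp_rot: [0.121, 0.697, -0.121, 0.697]
wrist_force: [1.0, 1.5, 1.3]
opening: 0.0482
```

```bash
python3 rd.py
```

```text
19.6 [0.5724 0.2038 0.053 ] yaw 70.30 0.0482 F tool [-1.32  1.7   0.42] M world [ 0.3464 -0.2234  0.2777] tau6 -0.5039 j6 -0.935
```

>>> send_rows --delta_pos '[[0,0,0],[0,0,0]]' --dr '[[0.02,0,0],[0.02,0,0]]' --claw '[4.5,4.5]'

```text
t: 19.77
tool_pos: [0.5724, 0.2039, 0.053]
tcp_rot: [0.135, 0.694, -0.135, 0.694]
wrist_force: [1.4, 2.1, 2.9]
opening: 0.0482
```

```bash
python3 rd.py
```

```text
19.77 [0.5724 0.2039 0.053 ] yaw 68.01 0.0482 F tool [-2.91  2.47  0.55] M world [ 0.5947 -0.2064  0.3004] tau6 -0.5020 j6 -0.895
```

Turned 1.16 rad and Mz is still at baseline (about 0.29). Keep going.

>>> send_rows --delta_pos '[[0,0,0],[0,0,0]]' --dr '[[0.02,0,0],[0.02,0,0]]' --claw '[4.5,4.5]'

```text
t: 19.93
tool_pos: [0.5724, 0.2039, 0.053]
tcp_rot: [0.149, 0.691, -0.149, 0.691]
wrist_force: [0.5, 3.3, 4.0]
opening: 0.0482
```

```bash
python3 rd.py
```

```text
19.93 [0.5724 0.2039 0.053 ] yaw 65.72 0.0482 F tool [-4.    3.26 -0.91] M world [ 0.8616 -0.1855  0.2819] tau6 -0.5008 j6 -0.855
```

>>> send_rows --delta_pos '[[0,0,0],[0,0,0]]' --dr '[[0.02,0,0],[0.02,0,0]]' --claw '[4.5,4.5]'

```text
t: 20.1
tool_pos: [0.5724, 0.2039, 0.053]
tcp_rot: [0.163, 0.688, -0.162, 0.688]
wrist_force: [0.5, 6.0, 3.4]
opening: 0.0476
```

```bash
python3 rd.py
```

```text
20.1 [0.5724 0.2039 0.053 ] yaw 63.42 0.0476 F tool [-3.39  5.54 -2.24] M world [ 1.0279 -0.2128  0.2764] tau6 -0.4998 j6 -0.815
```

>>> send_rows --delta_pos '[[0,0,0]]' --dr '[[0.02,0,0]]' --claw '[4.5]'

```text
t: 20.18
tool_pos: [0.5725, 0.2039, 0.053]
tcp_rot: [0.17, 0.686, -0.169, 0.687]
wrist_force: [0.9, 5.2, 4.1]
opening: 0.0478
```

```bash
python3 rd.py
```

```text
20.18 [0.5725 0.2039 0.053 ] yaw 62.28 0.0478 F tool [-4.12  5.06 -1.58] M world [ 1.0843 -0.2382  0.3535] tau6 -0.4999 j6 -0.795
```

>>> send_rows --delta_pos '[[-0.02,0.04,0]]' --dr '[[0.02,0,0]]' --claw '[4.5]'

```text
t: 20.27
tool_pos: [0.5725, 0.204, 0.0531]
tcp_rot: [0.176, 0.685, -0.176, 0.685]
wrist_force: [1.5, 0.9, -0.3]
opening: 0.048
```

```bash
python3 rd.py
```

```text
20.27 [0.5725 0.204  0.0531] yaw 61.14 0.048 F tool [0.34 1.49 0.93] M world [ 0.2923 -0.3538  0.4355] tau6 -0.4772 j6 -0.775
```

>>> send_rows --delta_pos '[[0,0,0]]' --dr '[[0.02,0,0]]' --claw '[4.5]'

```text
t: 20.35
tool_pos: [0.5725, 0.204, 0.053]
tcp_rot: [0.183, 0.683, -0.183, 0.683]
wrist_force: [0.6, 3.0, 1.3]
opening: 0.0476
```

```bash
python3 rd.py
```

```text
20.35 [0.5725 0.204  0.053 ] yaw 60.00 0.0476 F tool [-1.34  2.93 -0.98] M world [ 0.6643 -0.329   0.3809] tau6 -0.4046 j6 -0.755
```

>>> send_rows --delta_pos '[[0,0,0]]' --dr '[[0.02,0,0]]' --claw '[4.5]'

```text
t: 20.43
tool_pos: [0.5725, 0.204, 0.053]
tcp_rot: [0.19, 0.681, -0.19, 0.681]
wrist_force: [1.6, 3.4, 0.8]
opening: 0.0478
```

```bash
python3 rd.py
```

```text
20.43 [0.5725 0.204  0.053 ] yaw 58.85 0.0478 F tool [-0.81  3.73 -0.4 ] M world [ 0.7002 -0.3596  0.3728] tau6 -0.3927 j6 -0.735
```

Contact is felt: Mz rose from 0.287 to about 0.377 and tau6 by about 0.107, i.e. roughly 6 N. Two more small turns should give about 9 N.

>>> send_rows --delta_pos '[[0,0,0]]' --dr '[[0.02,0,0]]' --claw '[4.5]'

```text
t: 20.52
tool_pos: [0.5725, 0.204, 0.053]
tcp_rot: [0.197, 0.679, -0.197, 0.679]
wrist_force: [1.5, 3.9, 1.2]
opening: 0.048
```

```bash
python3 rd.py
```

```text
20.52 [0.5725 0.204  0.053 ] yaw 57.70 0.048 F tool [-1.22  4.06 -0.83] M world [ 0.7244 -0.3733  0.3824] tau6 -0.3784 j6 -0.715
```

>>> send_rows --delta_pos '[[0,0,0]]' --dr '[[0.02,0,0]]' --claw '[4.5]'

```text
t: 20.6
tool_pos: [0.5725, 0.204, 0.053]
tcp_rot: [0.203, 0.677, -0.203, 0.677]
wrist_force: [1.2, 3.0, 0.5]
opening: 0.0482
```

```bash
python3 rd.py
```

```text
20.6 [0.5725 0.204  0.053 ] yaw 56.56 0.0482 F tool [-0.49  3.19 -0.65] M world [ 0.7499 -0.3826  0.4065] tau6 -0.3599 j6 -0.695
```

tau6 is up by 0.14 and Mz by 0.12, and the angle past contact is about 0.08 rad, so roughly 8–9 N. Stop, open and leave upward.

>>> send_rows --delta_pos '[[0,0,0],[0,0,0],[0,0,0],[0,0,0],[0,0,0]]' --dr '[[0,0,0],[0,0,0],[0,0,0],[0,0,0],[0,0,0]]' --claw '[4.5,8,8,8,8]'

```text
t: 21.02
tool_pos: [0.5722, 0.2038, 0.053]
tcp_rot: [0.203, 0.678, -0.203, 0.677]
wrist_force: [0.6, -0.8, 0.8]
opening: 0.0799
```

>>> send_rows --delta_pos '[[-1,0,0],[-2,0,0],[-3,0,0],[-3,0,0],[-3,0,0]]' --dr '[[0,0,0],[0,0,0],[-0.1,0,0],[-0.1,0,0],[-0.1,0,0]]' --claw '[8,8,8,8,8]'

```text
t: 21.43
tool_pos: [0.5721, 0.2039, 0.175]
tcp_rot: [0.098, 0.7, -0.098, 0.7]
wrist_force: [1.6, 0.4, 0.0]
opening: 0.0799
```

>>> send_rows --delta_pos '[[0,-2,-1],[0,-2,-1],[0,0,0],[0,0,0],[0,0,0]]' --dr '[[-0.1,0,0],[-0.1,0,0],[-0.08,0,0],[0,0,0],[0,0,0]]' --claw '[8,8,8,8,8]'

```text
t: 21.85
tool_pos: [0.5443, 0.1698, 0.1739]
tcp_rot: [0.002, 0.707, -0.002, 0.707]
wrist_force: [0.3, 0.1, 0.0]
opening: 0.0799
```

```bash
python3 rd.py
python3 - <<'E'
from h import *
np.set_printoptions(suppress=True,precision=4)
c=cam("wrist")
for k,z in dict(carrier=.02,carrier_mid=.04,inner_mark=.077,knob_axis=.05,fence=.02).items():
    for r in place_of(c,k)[:1]: print(k,round(r["p"],2),atz(c,r["position"],z)[:2])
ims=[]
for z in(.034,.077):
    xs=np.arange(.50,.64,.0004); ys=np.arange(.0,.26,.0004)
    X,Y=np.meshgrid(ys[::-1],xs[::-1]); P=np.c_[Y.ravel(),X.ravel(),np.full(X.size,z)]
    m=proj(c,P).astype(np.float32).reshape(*X.shape,2)
    ims.append(cv2.remap(c["image"],m[...,0],m[...,1],cv2.INTER_LINEAR))
ims[1]=cv2.convertScaleAbs(ims[1][:240],alpha=3)
save("top8.png",np.vstack(ims))
E
```

```text
21.85 [0.5443 0.1698 0.1739] yaw 89.72 0.0799 F tool [-0.01  0.1   0.34] M world [ 0.03    0.0185 -0.0005] tau6 -1.2066 j6 -1.317
carrier 0.22 [0.5766 0.0419]
carrier_mid 0.86 [0.5703 0.05  ]
inner_mark 0.61 [0.5827 0.1985]
knob_axis 0.6 [0.5735 0.2045]
fence 0.92 [0.5725 0.029 ]
```

View pics/top8.png

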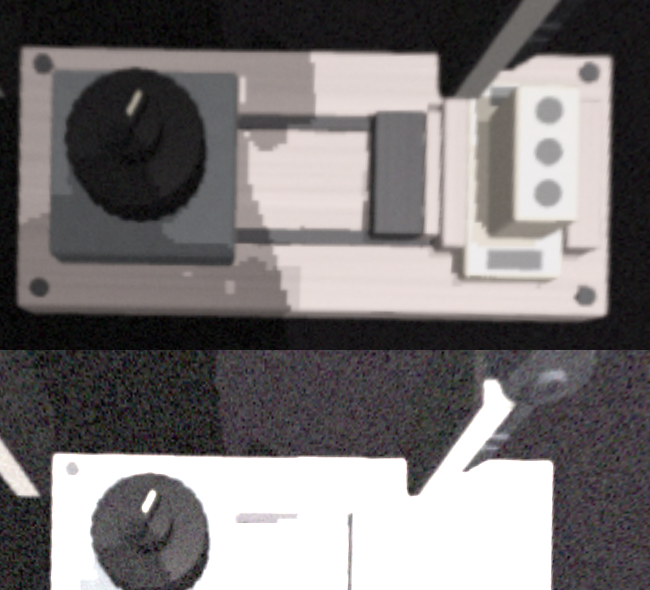

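The carrier lies square between the jaw (450,175) and fence (580,190). The inner mark ends at (154,492), the same pixel as before. Hand in.

```bash
python3 -c "
from bench import workorder
print(workorder.hand_in())"
```

```text
the job is handed in; nothing more can be done
None
```

The test carrier is clamped against the fence at an estimated 8–9 N by feel. I handed the job in at about 22 s of the 72 s allowed; the hand-in gives no verdict.

**What I did:** I took the white carrier from the mat by its block and set it down square in the open channel, about 5 mm from its final seat, and let go. I then gripped only the outer knob and turned it clockwise by about 1.36 rad. I opened the fingers and raised the hand about 12 cm clear.

**Last checks:**
- **Clamping force:** The three estimates are close but not identical.

| Source | Estimate |
|---|---|
| Wrist moment, rise of 0.12 N m | about 7.5 N |
| Last-joint torque, rise of 0.14 N m | about 8.75 N |
| Angle turned past contact, about 0.08 rad | about 9 N |

- **Wrist moment noise:** Single readings scattered by roughly ±0.03 N m (about 2 N).
- **Carrier:** In the final picture it lies square between jaw and fence, at about x = 0.570, in line with the seat midway along the fence. The network's low-confidence "carrier" point (p = 0.22) was about 10 mm off that, and I discounted it.
- **Inner knob:** Its white mark ends at the same pixel, (154,492), as before the turning.
- **Hand:** The wrist force was near zero at the end. I saw no contact with the other objects, but I did not take a final scene-wide picture.

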